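# Stow the inspection lamp under the kit box's divider flap

## Task

Lift the clear hinged flap of the vehicle kit box by its yellow bar, lay the orange inspection lamp gently, white light panel up, flat on the blue pad in the lower tier, and shut the flap fully over it again. Leave the red case in the other bay and the bottle, wrench and mug where they are.

Things in the scene. Friction and masses are not known exactly. Their poses are not given: they have to be found in the camera images.
- kit_box: black fixed box; origin on the bench under the lower tier's centre, x towards the hinge, y left, z up. Lower tier outside 190 (x) x 214 (y) mm, walls and floor 5 mm, rim at z 50 mm; a 4 mm rib at y = 0 (top z 30 mm) parts it into two bays 180 (x) x 100 (y) mm centred at y = +53 and -53 mm. A yellow-rimmed socket tray adjoins at y -107 to -182 mm, 65 mm high; not used.
- flap (a joint): angle of the clear, black-edged divider flap over the lower tier: 0 = shut on the rim, grows as its free edge (robot side) is raised, 1.57 upright, stop at 1.85 (leaning away from the robot). Stiff hinge: it stays wherever it is left, takes about 1 to 6 N at the bar to move either way, and must be pressed fully shut. May start slightly ajar.
- flap_hinge (a point): middle of the flap's hinge axis (far side), at kit box x = +92.5, y = 0, z = 50.5 mm; the axis runs along the box's y. This frame turns with the flap: x points from free edge to hinge, y along the hinge, z out of the upper face (away from the robot when upright); parallel to the box's frame when shut.
- flap_bar (a point): middle of the yellow round bar on the flap's upper face: 12 mm diameter, 90 mm long along the hinge direction, on two 12 mm end posts; its centre is 45 mm above the flap's underside and 155 mm from the hinge along the flap; the free edge is 29 mm further out. Flap 205 mm wide, 6 mm thick. Frame parallel to flap_hinge.
- pad: blue pad 170 x 92 x 4 mm fixed on the floor of one of the two bays (either one), long side along the box's x; origin under its centre, z = 5 mm above the bench; the lamp goes on it
- lamp: orange and black inspection lamp, a block 150 mm long (x), 38 mm wide (y), 30 mm high (z), about 0.2 kg, with the white light panel on its top (+z) face; origin at the centre of its underside. Starts on the bench, panel up, left of the box.
- case: red first-aid case 140 x 60 x 30 mm lying in the other bay of the lower tier; origin at the centre of its underside; leave it alone
- bottle: bottle standing on the bench, 70 mm diameter, 160 mm high; origin at the centre of its underside; leave it alone
- wrench: steel wrench 180 mm long lying on the bench along its own x; origin at the centre of its underside; leave it alone
- mug: blue mug on the bench, 80 mm diameter, 90 mm high, handle at its +y; origin at the centre of its underside; leave it alone

How it is judged:
By the outcome, as a careful person would: the job done as asked, in the order asked, and still so for the second after the job is handed in, with the robot touching nothing.
It also fails if it takes over 72 s, if anything falls off the work surface, if the arm or the gripper's body presses on something with over 40 N, if the wrist force passes 120 N, or if a joint passes its speed limit or range.

## Robot

A 6-joint arm with a two-finger parallel gripper is mounted at the origin on the work surface. World frame = base frame: x ahead of the robot, y to its left, z up, the work surface at z = 0. Lengths are in m, angles in rad, forces in N, time in s.
With the tool pointing down it reaches from about 0.35 to 0.775 m from the base axis. Payload 5.5 kg.
Tool frame: the origin (TCP) lies between the finger pads; the fingertips stand 17 mm ahead of it and the grasp point (between the pads) lies 2 mm behind it (env.finger_overhang is the distance from the TCP to the fingertips, in m); z points along the fingers, y is the direction in which the jaws open and shut (so a half turn about z gives the same grasp; the last joint's range is limited). The gripper opens to 85 mm and grips with 20 to 120 N. Pads are 22 mm wide; open, the fingers measure 114 mm over their backs; the gripper's body (76 mm by 85 mm) begins 54 mm behind the grasp point. The pads swing forward as they close: fully open they stand 13 mm farther back than shut.
Start: joints at [-0.14, 0.313, 0.046, 1.304, 0, 1.431], TCP at [0.575, -0, 0.248] pointing down, gripper open.
Joint ranges: [-2.76, 2.76], [-0.86, 1.69], [-1.03, 1.26], [-2.2, 2.34], [-1.47, 1.5], [-3.14, 3.14]. Speed limits (rad/s): [2.57, 2.57, 3.14, 3.14, 3.14, 3.14].

## Interface

Orientations are given as a unit quaternion [w, x, y, z].
In Python, from workcell import env gives the robot as it stands. The module is installed in compiled form; this text tells all that it offers.
- The arm moves only by the tool arm_command, never from a script. Its argument "moves" is a list of rows, each a list of 5 numbers: the closure, from 0 (fully open) to 1 (shut), then the shift along the tool's x, y, z in mm, then the turn about the tool's z in rad. In form: [[fingers, dx, dy, dz, turn], ...]. A call has 1 to 12 rows; each row is the pose to reach, as a shift and turn from the pose commanded when the call began, along the tool's axes at that moment; what a row does not reach only later rows make up. A row lasts 1/10 s, in which the tool goes at most 50 mm and 8.59 degrees, less where a joint would pass 70% of its speed; a pose out of reach is approached as far as the arm can. A call with a gripper value outside its range is refused whole. The fingers move at their own pace and stop on an object; "squeeze" is the grip in N (left out, the last holds). Time passes only in rows, so rows that repeat a pose let the fingers close. It gives the time, the measured TCP pose, the force and the opening at its end, in the units of the state.
- env.get_state(): the state, without advancing time (a new reading comes with each control period).
- env.read_camera(name): name is "scene" or "side" or "wrist"; returns (picture, depth): 480x640x3 uint8, blue, green, red; 480x640 float32, m along the optical axis (not along the pixel's ray), 0 where there is no reading.
- env.get_calibration(name): a dict with "fx", "fy", "cx", "cy" (pixels), "k1" (the pictures are not rectified: a ray, as slopes to the right and down, at radius r is drawn at 1 + k1 r^2 times it, then the intrinsics apply), "pose" (4x4, takes a point from camera to world coordinates). Camera axes: x right, y down, z forward; pixel columns grow to the right and rows downward; lengths in m; the calibration is good to about 2 mm. A picture is of the moment at which its call begins: read the wrist's pose just before it. get_calibration takes no time and is no camera call; for the wrist camera it gives the pose at the moment of the call.
- env.hand_in(): hands the job in, once; it reports no verdict.
The state is a dict: "clock": time; "joint_pos": joint angles; "qvel": joint speeds; "tau": joint torques, N m; "tcp_pos": TCP position; "orientation": TCP orientation; "wrist_force": force on the tool from outside, world axes, zero at the start; "ft_torque": the same for the moment, N m; "finger_gap": finger opening in m.
Only numpy, scipy, OpenCV 4.12 (cv2) and the standard library are available. Lean on these libraries where they do the work, as an engineer would, in place of code of your own. Each camera call takes 0.05 s, during which the arm holds its last target. There are 200 camera calls.

## Working session

There is one attempt and no reset: what is moved stays moved. The work goes in short steps, Python scripts to look and compute and a tool call to move; the robot and the scene stay as the last step left them, time stands still between calls to the robot, and variables do not carry over. Pictures are saved under pics/ and viewed, about 8 in all and at most 12, crops included, and the job is handed in when it is done.

Besides the shell and the picture viewer there is one more tool, called after "Emit:" by a JSON object that holds its "name" and its "arguments", one argument or row to a line. arm_command: Moves the arm, as the interface text tells. Its arguments: {"type":"object","properties":{"moves":{"type":"array","items":{"type":"array","items":{"type":"number"}}},"squeeze":{"type":"number"}},"required":["moves"]}

```bash
mkdir -p pics; ls; cat > h.py <<'E'
import numpy as np, cv2
from workcell import env
def ray(c,u,v):
    p=np.array([[(u-c['cx'])/c['fx'],(v-c['cy'])/c['fy']]],float)[0]
    q=p.copy()
    for _ in range(20): q=p/(1+c['k1']*(q@q))
    T=np.array(c['pose']); return T[:3,3],T[:3,:3]@np.array([q[0],q[1],1.0]),q
def onz(c,u,v,z):
    o,d,_=ray(c,u,v); return o+d*(z-o[2])/d[2]
def pt(c,u,v,dep):
    o,d,_=ray(c,u,v); return o+d*dep
def cloud(c,dep):
    v,u=np.mgrid[0:480,0:640]
    p=np.stack([(u-c['cx'])/c['fx'],(v-c['cy'])/c['fy']],-1); q=p.copy()
    for _ in range(20): q=p/(1+c['k1']*(q**2).sum(-1,keepdims=True))
    T=np.array(c['pose']); P=np.concatenate([q,np.ones(q.shape[:2]+(1,))],-1)*dep[...,None]
    return P@T[:3,:3].T+T[:3,3]
E
python3 - <<'E'
from h import *
s=env.get_state(); print(s)
a=[]
for n in('scene','side','wrist'):
    c=env.get_calibration(n); im,d=env.read_camera(n); print(n,c)
    cv2.imwrite(f'pics/{n}0.png',im); np.savez(f'{n}0.npz',im=im,d=d,**{k:c[k] for k in c})
E
```

```text
pics
{'clock': 0.0, 'joint_pos': array([-1.39609464e-01,  3.13993270e-01,  4.49954422e-02,  1.30359297e+00,
       -2.93411147e-05,  1.43121757e+00]), 'qvel': array([ 0.00131731, -0.00083541, -0.00268755,  0.00012629,  0.00047667,
        0.00112186]), 'tau': array([-2.90074182e-03, -4.80629075e+01,  2.98531097e+01,  1.95313990e-02,
       -3.83516899e-04, -4.27451073e-05]), 'tcp_pos': array([5.74529193e-01, 4.26981478e-05, 2.47419626e-01]), 'orientation': array([-7.07717481e-04,  7.07117342e-01,  7.07095651e-01, -5.51709101e-04]), 'wrist_force': array([-0.59757715, -0.2841914 , -0.35878359]), 'ft_torque': array([0.04021256, 0.00193052, 0.00811527]), 'finger_gap': 0.08557278776600714}
scene {'fx': 512.6209301228871, 'fy': 512.6209301228871, 'cx': 322.35507946586625, 'cy': 249.04435359240034, 'k1': -0.019416295344948584, 'pose': array([[ 0.81357165,  0.3550195 , -0.46050225,  0.95378402],
       [ 0.58116766, -0.52179131,  0.62448216, -0.44894442],
       [-0.01858272, -0.77569   , -0.63084048,  0.64859527],
       [ 0.        ,  0.        ,  0.        ,  1.        ]])}
side {'fx': 51
[... 158 characters left out ...]
1,  0.47718169,  0.06745979],
       [-0.62974813,  0.48145426, -0.60960568,  0.73822217],
       [ 0.02110683, -0.77387076, -0.63299174,  0.72926687],
       [ 0.        ,  0.        ,  0.        ,  1.        ]])}
wrist {'fx': 353.6065380142399, 'fy': 353.6065380142399, 'cx': 321.02288889304555, 'cy': 234.7357337123803, 'k1': -0.03981517895145062, 'pose': array([[ 9.99999164e-01,  1.05093517e-03, -7.53369527e-04,
         5.74454940e-01],
       [ 7.89388293e-04, -9.57616281e-01, -2.88045891e-01,
         7.33247243e-02],
       [-1.02415648e-03,  2.88045056e-01, -9.57616310e-01,
         3.72017895e-01],
       [ 0.00000000e+00,  0.00000000e+00,  0.00000000e+00,
         1.00000000e+00]])}
```

View pics/scene0.png

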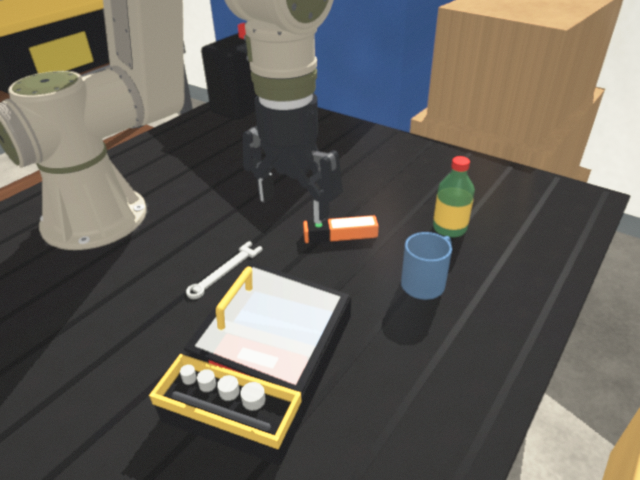

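View pics/side0.png

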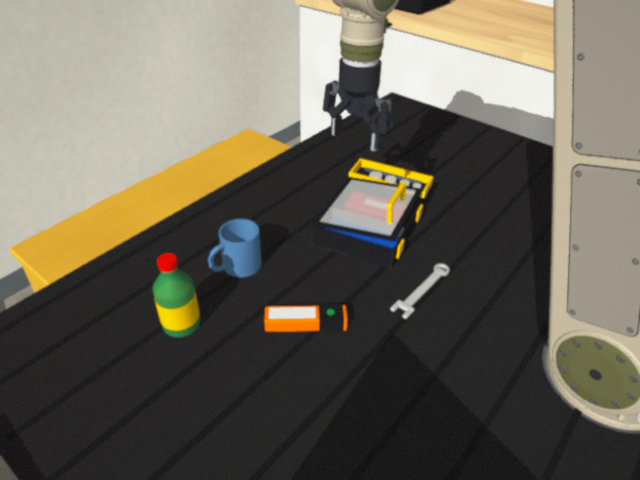

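Scene view: the kit box is at about (265,340), with the bar on the robot side at (235,298), the red case seen through the flap in the tray-side bay and the lamp at (340,230). In the side view the bar is at (398,203), blue shows in the left bay at (375,240) and the lamp is at (305,318).

```bash
python3 - <<'E'
from h import *
for n in('scene','side','wrist'):
    z=dict(np.load(n+'0.npz')); im,d=z['im'],z['d']; c={k:z[k] for k in('fx','fy','cx','cy','k1','pose')}
    hsv=cv2.cvtColor(im,cv2.COLOR_BGR2HSV); P=cloud(c,d); ok=(d>0)&(P[...,2]<.2)&(P[...,2]>-.02)&(P[...,0]<.95)&(P[...,0]>.3)
    for nm,lo,hi in(('yellow',(20,120,90),(33,255,255)),('orange',(5,150,100),(16,255,255)),('blue',(105,100,40),(125,255,255)),('red',(0,120,60),(4,255,255))):
        m=((cv2.inRange(hsv,lo,hi)>0)&ok).astype(np.uint8)
        k,l,st,ce=cv2.connectedComponentsWithStats(m)
        for i in range(1,k):
            if st[i,4]<60: continue
            Q=P[l==i]; r=cv2.minAreaRect((Q[:,:2]*1000).astype(np.float32))
            print(n,nm,st[i].tolist(),'z%',np.round(np.percentile(Q[:,2],[2,50,98])*1000),'med',np.round(np.median(Q,0)*1000),'rect',np.round(r[0]),np.round(r[1]),round(r[2],1))
E
```

```text
scene yellow [434, 197, 39, 33, 813] z% [22. 50. 77.] med [671. 372.  50.] rect [628. 418.] [ 62. 148.] 53.2
scene yellow [216, 266, 36, 63, 518] z% [ 75. 112. 119.] med [511. -79. 112.] rect [490. -56.] [ 40. 143.] 14.5
scene yellow [149, 354, 153, 96, 3684] z% [42. 60. 67.] med [ 608. -211.   60.] rect [ 573. -189.] [242. 115.] 10.1
scene orange [328, 216, 50, 25, 585] z% [ 2. 17. 31.] med [513. 254.  17.] rect [497. 281.] [104.  79.] 35.4
scene orange [303, 221, 6, 22, 100] z% [-1. 23. 31.] med [438. 197.  23.] rect [418. 218.] [ 9. 82.] 41.2
scene red [451, 155, 20, 16, 247] z% [ -1. 157. 162.] med [660. 396. 157.] rect [612. 546.] [ 45. 340.] 19.9
side yellow [348, 158, 86, 66, 1377] z% [ -2.  60. 117.] med [ 590. -209.   60.] rect [ 611. -169.] [231. 352.] 14.7
side yellow [415, 204, 8, 19, 88] z% [10. 35. 48.] med [ 484. -141.   35.] rect [ 487. -153.] [ 7. 59.] 14.4
side yellow [395, 238, 10, 21, 107] z% [14. 35. 49.] med [449.  -6.  35.] rect [453. -20.] [ 6. 65.] 14.6
side yellow [154, 293, 45, 38, 938] z% [-1. 49. 77.] med [633. 419.  49.] rect [683. 414.] [122.  59.] 12.2
[... 271 characters left out ...]
26. 203.  70.] rect [749. 187.] [ 55. 206.] 53.7
side blue [324, 227, 76, 23, 525] z% [ 5.  9. 72.] med [521.  -6.   9.] rect [536.  12.] [170. 102.] 30.8
side blue [224, 236, 38, 42, 302] z% [-1. 25. 86.] med [659. 222.  25.] rect [680. 201.] [ 55. 116.] 1.3
side red [156, 252, 23, 19, 342] z% [ -1. 159. 162.] med [658. 403. 159.] rect [749. 355.] [ 44. 233.] 58.6
wrist yellow [216, 241, 50, 122, 1945] z% [ 76. 115. 118.] med [508. -64. 115.] rect [503. -84.] [ 29. 125.] 14.8
wrist yellow [250, 338, 186, 75, 2605] z% [43. 62. 65.] med [ 656. -174.   62.] rect [ 598. -228.] [231. 146.] 14.5
wrist blue [415, 0, 72, 20, 899] z% [ 1. 23. 51.] med [685. 176.  23.] rect [692. 181.] [15. 62.] 87.7
```

View pics/wrist0.png

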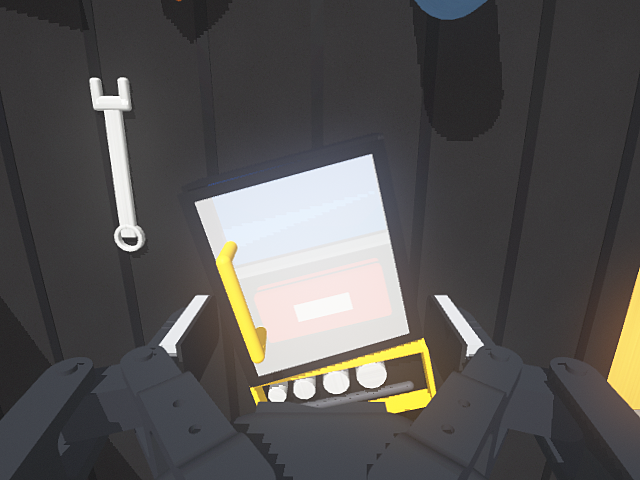

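The wrist view shows the bar from (230,245) to (260,360) and the box yawed about +14.5°. The bar top is at z≈117 mm, so the flap is slightly ajar. The blue bay is the left one.

```bash
python3 - <<'E'
from h import *
A={}
for n in('scene','side','wrist'):
    z=dict(np.load(n+'0.npz')); im,d=z['im'],z['d']; c={k:z[k] for k in('fx','fy','cx','cy','k1','pose')}
    hsv=cv2.cvtColor(im,cv2.COLOR_BGR2HSV); P=cloud(c,d); ok=(d>0)
    ok=cv2.erode(ok.astype(np.uint8),np.ones((3,3)))>0
    y=cv2.inRange(hsv,(20,120,90),(33,255,255))>0
    X,Y,Z=P[...,0],P[...,1],P[...,2]
    def show(nm,m):
        Q=P[m&ok]*1000
        if len(Q)<20: return
        r=cv2.minAreaRect(Q[:,:2].astype(np.float32)); b=cv2.boxPoints(r)
        print(n,nm,len(Q),'z',np.percentile(Q[:,2],[2,50,98]).round(),'rect',np.round(r[0],1),np.round(r[1],1),round(r[2],1),b.round().tolist())
    show('bar',y&(Z>.110)&(Z<.13)&(Y<.1)&(X<.6))
    show('tray',y&(Z>.062)&(Z<.069)&(Y<-.05))
    show('lamp',(Z>.024)&(Z<.034)&(X>.36)&(X<.62)&(Y>.15)&(Y<.35))
E
```

```text
scene bar 277 z [111. 116. 119.] rect [508.5 -73.1] [12.4 98.6] 14.5 [[490.0, -27.0], [515.0, -122.0], [527.0, -119.0], [502.0, -24.0]]
scene tray 1521 z [62. 65. 67.] rect [ 597.7 -196.1] [191.8  79.7] 14.7 [[495.0, -182.0], [515.0, -259.0], [701.0, -210.0], [680.0, -133.0]]
scene lamp 869 z [25. 30. 32.] rect [485.6 250.4] [150.3  42.4] 41.1 [[415.0, 217.0], [443.0, 185.0], [556.0, 284.0], [528.0, 316.0]]
side bar 149 z [111. 115. 118.] rect [506.7 -68.8] [12.3 98.1] 13.7 [[489.0, -23.0], [512.0, -118.0], [524.0, -115.0], [501.0, -20.0]]
side tray 282 z [62. 64. 67.] rect [ 587.8 -156.1] [191.5 166. ] 14.0 [[475.0, -99.0], [515.0, -260.0], [701.0, -213.0], [661.0, -52.0]]
side lamp 1355 z [25. 30. 33.] rect [485.2 252.3] [150.2  42.5] 41.4 [[415.0, 219.0], [443.0, 187.0], [556.0, 286.0], [527.0, 318.0]]
wrist bar 1519 z [111. 116. 118.] rect [508.3 -69.6] [12.  99.4] 14.7 [[490.0, -23.0], [515.0, -119.0], [527.0, -116.0], [501.0, -20.0]]
wrist tray 1238 z [62. 64. 65.] rect [ 598.1 -194.4] [191.4  77.6] 12.7 [[496.0, -178.0], [513.0, -253.0], [700.0, -211.0], [683.0, -135.0]]
```

Emit:
{"name": "arm_command", "arguments": {
  "moves": [
    [0.4,-20,-20,20,-0.08],
    [0.4,-40,-40,40,-0.16],
    [0.4,-70.5,-66,60,-0.255],
    [0.4,-70.5,-66,77,-0.255],
    [0.4,-70.5,-66,100,-0.255],
    [0.4,-70.5,-66,120,-0.255],
    [0.4,-70.5,-66,138.5,-0.255],
    [0.4,-70.5,-66,138.5,-0.255],
    [0.4,-70.5,-66,138.5,-0.255]
  ],
  "squeeze": 20
}}

```text
clock: 1.05
tcp_pos: [0.5087, -0.0704, 0.1098]
orientation: [-0.0, 0.611, 0.791, -0.0]
wrist_force: [0.9, -0.2, 0.5]
finger_gap: 0.051
```

```bash
python3 - <<'E'
from h import *
im,d=env.read_camera('wrist'); cv2.imwrite('pics/w1.png',im)
im2,_=env.read_camera('side'); cv2.imwrite('pics/s1.png',im2[60:320,240:500])
E
```

```text
(no output)
```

View pics/w1.png

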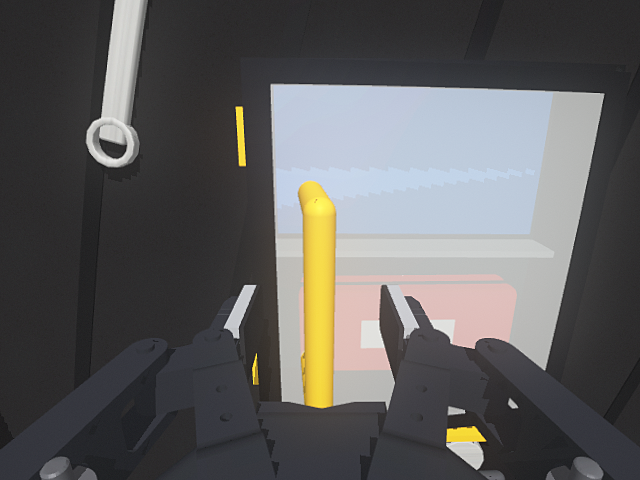

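Bar lies centrally between the fingers (318,300). I'll close on it, then follow the arc.

Emit:
{"name": "arm_command", "arguments": {
  "moves": [
    [0.9,0,0,0,0],
    [0.9,0,0,0,0],
    [0.9,0,0,0,0],
    [0.9,0,0,0,0],
    [0.9,0,0,0,0],
    [0.9,4,4,-9,0],
    [0.9,0,9,-18,0],
    [0.9,0,15,-27.5,0],
    [0.9,0,21.5,-36.5,0],
    [0.9,0,29,-45,0],
    [0.9,0,36.5,-53.5,0],
    [0.9,0,36.5,-53.5,0]
  ],
  "squeeze": 25
}}

```text
clock: 2.35
tcp_pos: [0.5415, -0.0619, 0.1645]
orientation: [-0.002, 0.612, 0.791, -0.003]
wrist_force: [-12.7, -3.0, 13.3]
finger_gap: 0.011
```

Emit:
{"name": "arm_command", "arguments": {
  "moves": [
    [0.9,0,7,-9,0],
    [0.9,0,16,-16,0],
    [0.9,0,25.5,-22.5,0],
    [0.9,0,35.5,-28,0],
    [0.9,0,46,-33,0],
    [0.9,0,56.5,-37.5,0],
    [0.9,0,67,-41,0],
    [0.9,0,78,-43.5,0],
    [0.9,0,89.5,-45.5,0],
    [0.9,0,101,-46.5,0],
    [0.9,0,112,-47,0],
    [0.9,0,112,-47,0]
  ]
}}

```text
clock: 3.55
tcp_pos: [0.6538, -0.033, 0.2108]
orientation: [0.001, 0.611, 0.791, 0.0]
wrist_force: [1.4, 1.0, 2.2]
finger_gap: 0.011
```

Emit:
{"name": "arm_command", "arguments": {
  "moves": [
    [0.9,0,11.5,0.5,0],
    [0.9,0,22.5,1.5,0],
    [0.9,0,34,3.5,0],
    [0.9,0,45,6.5,0],
    [0.9,0,56,10,0],
    [0.9,0,58,10.5,0],
    [0.9,0,58,10.5,0]
  ]
}}

```text
clock: 4.25
tcp_pos: [0.707, -0.0193, 0.2011]
orientation: [-0.0, 0.612, 0.791, -0.002]
wrist_force: [-5.2, -2.9, 9.3]
finger_gap: 0.0106
```

```bash
python3 - <<'E'
from h import *
im,d=env.read_camera('scene'); im2,_=env.read_camera('side')
cv2.imwrite('pics/s2.png',np.hstack([im[140:460,100:420],im2[60:380,240:560]]))
E
```

```text
(no output)
```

View pics/s2.png

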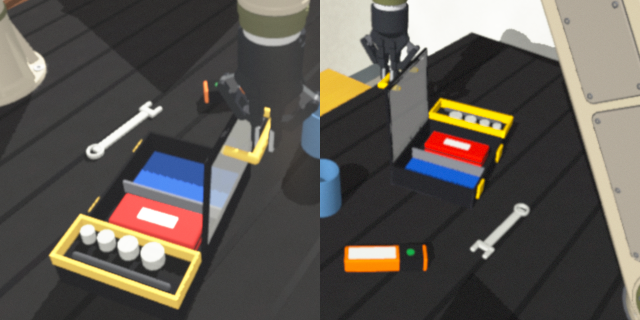

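Flap is upright with the bar held beyond it (crop at 265,130). Blue pad is in the left bay, the case in the right. Release gently and rise.

Emit:
{"name": "arm_command", "arguments": {
  "moves": [
    [0.7,0,0,0,0],
    [0.7,0,0,0,0],
    [0.7,0,0,0,0],
    [0.7,0,0,-10,0],
    [0.7,0,0,-25,0],
    [0.7,0,0,-45,0],
    [0.7,0,0,-70,0],
    [0.7,0,0,-95,0],
    [0.7,0,0,-95,0]
  ]
}}

```text
clock: 5.25
tcp_pos: [0.71, -0.0185, 0.2996]
orientation: [0.003, 0.611, 0.791, 0.002]
wrist_force: [0.1, -0.5, 0.1]
finger_gap: 0.0257
```

```bash
python3 - <<'E'
from h import *
s=env.get_state(); print(s['joint_pos'],s['tcp_pos'])
im,d=env.read_camera('side'); c=env.get_calibration('side')
hsv=cv2.cvtColor(im,cv2.COLOR_BGR2HSV); P=cloud(c,d)
m=(cv2.inRange(hsv,(20,120,90),(33,255,255))>0)&(d>0)&(P[...,2]>.12)&(P[...,2]<.26)&(P[...,0]>.6)&(P[...,1]<.1)
Q=P[m]; print(len(Q),np.median(Q,0) if len(Q) else '')
im,d=env.read_camera('scene'); c=env.get_calibration('scene')
hsv=cv2.cvtColor(im,cv2.COLOR_BGR2HSV); P=cloud(c,d)
m=(cv2.inRange(hsv,(20,120,90),(33,255,255))>0)&(d>0)&(P[...,2]>.12)&(P[...,2]<.26)&(P[...,0]>.6)&(P[...,1]<.1)
Q=P[m]; print(len(Q),np.median(Q,0) if len(Q) else '')
E
```

```text
[-1.39086086e-01  6.03660867e-01  6.22195383e-01  1.58228054e+00
  3.48579833e-04  1.17664596e+00] [ 0.71000716 -0.0185141   0.29955231]
209 [ 0.69506768 -0.01175139  0.2070752 ]
667 [ 0.69582049 -0.03388746  0.20712805]
```

Emit:
{"name": "arm_command", "arguments": {
  "moves": [
    [0.3,30,0,0,-0.14],
    [0.1,70,-10,0,-0.28],
    [0,110,-30,0,-0.42],
    [0,150,-50,0,-0.56],
    [0,190,-75,0,-0.7],
    [0,230,-100,0,-0.84],
    [0,270,-125,0,-0.98],
    [0,300,-140,20,-1.12],
    [0,317.5,-149.5,50,-1.26],
    [0,317.5,-149.5,80,-1.4],
    [0,317.5,-149.5,100,-1.54],
    [0,317.5,-149.5,100,-1.6]
  ]
}}

```text
clock: 6.55
tcp_pos: [0.4805, 0.2503, 0.1899]
orientation: [-0.004, -0.144, 0.99, -0.001]
wrist_force: [-0.2, 0.3, -0.2]
finger_gap: 0.0853
```

Emit:
{"name": "arm_command", "arguments": {
  "moves": [
    [0,0,0,0,-0.14],
    [0,0,0,0,-0.28],
    [0,0,0,0,-0.435],
    [0,0,0,0,-0.435],
    [0,0,0,0,-0.435]
  ]
}}

```text
clock: 7.05
tcp_pos: [0.4833, 0.2508, 0.1938]
orientation: [-0.001, -0.35, 0.937, 0.0]
wrist_force: [-0.6, -0.0, 0.0]
finger_gap: 0.0852
```

```bash
python3 - <<'E'
from h import *
c=env.get_calibration('wrist'); im,d=env.read_camera('wrist'); cv2.imwrite('pics/w3.png',im)
P=cloud(c,d); Z=P[...,2]; X=P[...,0];Y=P[...,1]
Q=P[(d>0)&(Z>.024)&(Z<.034)&(X>.36)&(X<.62)&(Y>.15)&(Y<.35)]*1000
print(len(Q),np.percentile(Q[:,2],[2,50,98]).round(1),cv2.minAreaRect(Q[:,:2].astype(np.float32)))
print(env.get_state()['tcp_pos'],env.get_state()['joint_pos'])
E
```

```text
7581 [27.1 29.3 30.9] ((484.13348388671875, 252.47569274902344), (148.98080444335938, 38.21516799926758), 41.812400817871094)
[0.4835332  0.25089098 0.19404085] [ 3.31241937e-01  2.77788138e-01 -1.36850955e-01  1.15744249e+00
 -4.31550853e-06 -3.84966867e-01]
```

View pics/w3.png

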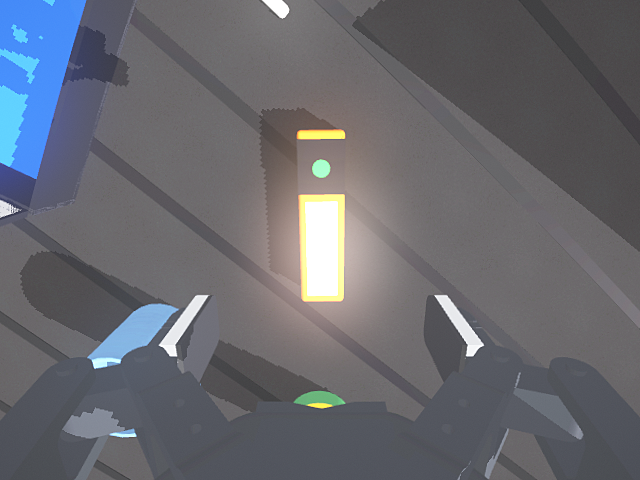

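Lamp at (320,215) in the image, measured 149×38 mm, within 2 mm of the TCP and aligned. Descending.

Emit:
{"name": "arm_command", "arguments": {
  "moves": [
    [0,-1.5,1,30,-0.005],
    [0,-1.5,1,65,-0.005],
    [0,-1.5,1,100,-0.005],
    [0,-1.5,1,130,-0.005],
    [0,-1.5,1,150,-0.005],
    [0,-1.5,1,165,-0.005],
    [0,-1.5,1,172,-0.005],
    [0,-1.5,1,172,-0.005],
    [0.3,-1.5,1,172,-0.005],
    [0.45,-1.5,1,172,-0.005],
    [0.7,-1.5,1,172,-0.005],
    [0.8,-1.5,1,172,-0.005]
  ],
  "squeeze": 30
}}

```text
clock: 8.3
tcp_pos: [0.4854, 0.253, 0.0238]
orientation: [0.001, -0.354, 0.935, -0.0]
wrist_force: [-0.3, -0.8, 4.3]
finger_gap: 0.0371
```

Emit:
{"name": "arm_command", "arguments": {
  "moves": [
    [0.8,0,0,0,0],
    [0.8,0,0,0,0],
    [0.8,0,0,-10,0],
    [0.8,0,0,-30,0],
    [0.8,0,0,-60,0],
    [0.8,0,0,-90,0],
    [0.8,0,0,-110,0],
    [0.8,0,0,-110,0]
  ]
}}

```text
clock: 9.1
tcp_pos: [0.4863, 0.2535, 0.136]
orientation: [0.003, -0.354, 0.935, -0.0]
wrist_force: [-0.0, -0.9, -1.8]
finger_gap: 0.0374
```

```bash
python3 - <<'E'
from h import *
s=env.get_state(); print(s['tcp_pos'],s['orientation'],s['wrist_force'])
c=env.get_calibration('wrist'); im,d=env.read_camera('wrist'); cv2.imwrite('pics/w4.png',im)
P=cloud(c,d); Z=P[...,2]; X=P[...,0];Y=P[...,1]
t=s['tcp_pos']
Q=P[(d>0)&(Z>t[2]-.01)&(Z<t[2]+.025)&(abs(X-t[0])<.1)&(abs(Y-t[1])<.1)]*1000
print(len(Q),np.percentile(Q[:,2],[2,50,98]).round(1),cv2.minAreaRect(Q[:,:2].astype(np.float32)))
E
```

```text
[0.4863074  0.25350792 0.13599662] [ 2.74050794e-03 -3.54249046e-01  9.35147101e-01 -4.32110009e-05] [-0.0418776  -0.9249032  -1.83917704]
33101 [137.3 141.5 156.8] ((474.5511474609375, 238.92764282226562), (117.4476318359375, 73.12672424316406), 58.01689529418945)
```

View pics/w4.png

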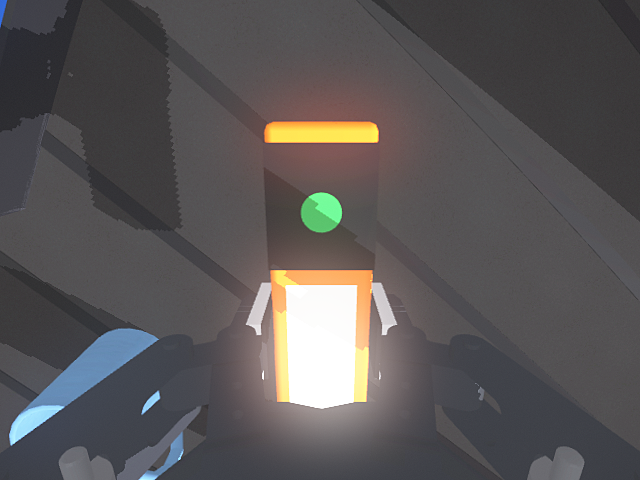

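Lamp is held level with the panel up (320,345). Carry it to above the left bay, turning to box yaw.

Emit:
{"name": "arm_command", "arguments": {
  "moves": [
    [0.8,5,-10,-5,0.08],
    [0.8,15,-30,-10,0.2],
    [0.8,30,-55,-10,0.32],
    [0.8,45,-85,-10,0.42],
    [0.8,60,-115,-10,0.47],
    [0.8,78,-145,-10,0.47],
    [0.8,94,-175,-10,0.47],
    [0.8,108,-205,-10,0.47],
    [0.8,118,-223,-10,0.47],
    [0.8,124.5,-234.5,-5,0.47],
    [0.8,124.5,-234.5,0,0.47],
    [0.8,124.5,-234.5,0,0.47]
  ]
}}

```text
clock: 10.35
tcp_pos: [0.5451, -0.0046, 0.1308]
orientation: [-0.002, -0.127, 0.992, 0.001]
wrist_force: [-0.2, -0.0, -2.0]
finger_gap: 0.0376
```

```bash
python3 - <<'E'
from h import *
s=env.get_state(); print(s['tcp_pos'],s['orientation'],s['wrist_force'])
ims=[]
for n,(y,x) in (('scene',(180,120)),('side',(60,260))):
    c=env.get_calibration(n); im,d=env.read_camera(n); ims.append(im[y:y+280,x:x+280])
    hsv=cv2.cvtColor(im,cv2.COLOR_BGR2HSV); P=cloud(c,d); Z=P[...,2]
    m=(cv2.inRange(hsv,(100,110,40),(125,255,255))>0)&(d>0)&(Z<.015)&(Z>.003)&(P[...,0]<.68)&(abs(P[...,1])<.12)
    Q=P[m]*1000
    if len(Q)>50: print(n,'pad',len(Q),np.median(Q[:,2]),cv2.minAreaRect(Q[:,:2].astype(np.float32)))
    m=(cv2.inRange(hsv,(5,150,100),(16,255,255))>0)&(d>0)&(Z<.2)&(abs(P[...,1])<.15)
    Q=P[m]*1000; print(n,'lamp',len(Q),np.percentile(Q[:,2],[2,50,98]).round(1),cv2.minAreaRect(Q[:,:2].astype(np.float32)))
cv2.imwrite('pics/s5.png',np.hstack(ims))
E
```

```text
[ 0.54508985 -0.00460007  0.13079595] [-1.78286778e-03 -1.26732328e-01  9.91935028e-01  7.98682318e-04] [-0.2081999  -0.0107931  -2.00797015]
scene pad 2148 8.817848057816324 ((520.5297241210938, -4.9632568359375), (126.75204467773438, 86.9176025390625), 14.726304054260254)
scene lamp 656 [  1.8 122.7 137.9] ((505.909423828125, -6.6673583984375), (168.33367919921875, 387.64208984375), 35.31909942626953)
side pad 999 7.586923783907018 ((561.6024780273438, -27.56621551513672), (168.740234375, 55.68658447265625), 13.957244873046875)
side lamp 658 [ 31.5 123.9 138.5] ((574.6968383789062, -50.82330322265625), (165.8102264404297, 205.97911071777344), 26.784360885620117)
```

View pics/s5.png

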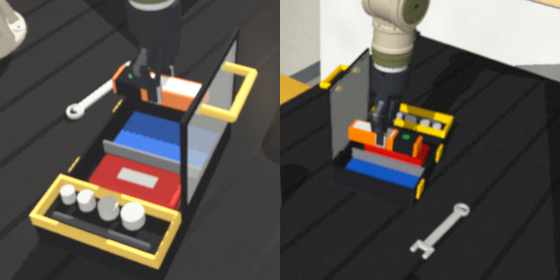

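Lamp is over the blue bay with the flap standing clear (215,90 in the left crop). Lower it.

Emit:
{"name": "arm_command", "arguments": {
  "moves": [
    [0.8,-2,0,20,0],
    [0.8,-2,0,40,0],
    [0.8,-2,0,58,0],
    [0.8,-2,0,72,0],
    [0.8,-2,0,82,0],
    [0.8,-2,0,88,0],
    [0.8,-2,0,91,0],
    [0.8,-2,0,93,0],
    [0.8,-2,0,93,0],
    [0.8,-2,0,93,0]
  ]
}}

```text
clock: 11.45
tcp_pos: [0.5491, -0.0049, 0.0404]
orientation: [0.001, -0.127, 0.992, -0.0]
wrist_force: [0.1, 0.4, -1.8]
finger_gap: 0.0374
```

Emit:
{"name": "arm_command", "arguments": {
  "moves": [
    [0.8,0,0,1,0],
    [0.8,0,0,2,0],
    [0.8,0,0,3,0],
    [0.8,0,0,4,0],
    [0.8,0,0,5,0],
    [0.8,0,0,5.5,0],
    [0.8,0,0,5.5,0]
  ]
}}

```text
clock: 12.15
tcp_pos: [0.5486, -0.0048, 0.0342]
orientation: [-0.0, -0.127, 0.992, 0.0]
wrist_force: [-0.4, 0.0, -1.6]
finger_gap: 0.0374
```

Emit:
{"name": "arm_command", "arguments": {
  "moves": [
    [0.8,0,0,0.5,0],
    [0.8,0,0,1,0],
    [0.8,0,0,1.5,0],
    [0.8,0,0,1.5,0]
  ]
}}

```text
clock: 12.55
tcp_pos: [0.5487, -0.0048, 0.0329]
orientation: [0.0, -0.127, 0.992, -0.0]
wrist_force: [0.2, 0.3, -2.4]
finger_gap: 0.0375
```

Emit:
{"name": "arm_command", "arguments": {
  "moves": [
    [0.8,0,0,0.5,0],
    [0.8,0,0,1,0],
    [0.8,0,0,1,0]
  ]
}}

```text
clock: 12.85
tcp_pos: [0.5487, -0.0048, 0.0328]
orientation: [0.0, -0.127, 0.992, -0.0]
wrist_force: [-2.8, -0.5, 6.7]
finger_gap: 0.0375
```

Contact felt (about 8 N). Release narrowly and rise straight up.

Emit:
{"name": "arm_command", "arguments": {
  "moves": [
    [0.5,0,0,-0.5,0],
    [0.45,0,0,-0.5,0],
    [0.45,0,0,-0.5,0],
    [0.45,0,0,-3,0],
    [0.45,0,0,-10,0],
    [0.45,0,0,-25,0],
    [0.45,0,0,-50,0],
    [0.45,0,0,-90,0],
    [0.45,0,0,-135,0],
    [0.45,0,0,-180,0],
    [0.45,0,0,-225,0],
    [0.45,0,0,-260,0]
  ]
}}

```text
clock: 14.05
tcp_pos: [0.5488, -0.0048, 0.2956]
orientation: [0.002, -0.127, 0.992, -0.0]
wrist_force: [1.2, 0.0, 0.5]
finger_gap: 0.0472
```

```bash
python3 - <<'E'
from h import *
s=env.get_state(); print(s['tcp_pos'],s['orientation'],s['wrist_force'],s['joint_pos'])
c=env.get_calibration('wrist'); im,d=env.read_camera('wrist')
im2,d2=env.read_camera('side'); c2=env.get_calibration('side')
cv2.imwrite('pics/s6.png',np.hstack([cv2.resize(im,None,fx=.75,fy=.75),im2[40:400,250:560]]))
P=cloud(c,d); Z=P[...,2]
O=np.array([.5616,-.0562]); ex=np.array([.9677,.2521]); ey=np.array([-.2521,.9677])
B=(P[...,:2]-O); bx=B@ex; by=B@ey
Q=np.stack([bx,by],-1)[(d>0)&(Z>.034)&(Z<.045)&(abs(bx)<.088)&(by>.01)&(by<.098)]*1000
print('lamp in box',len(Q),cv2.minAreaRect(Q.astype(np.float32)))
for nm,c_,im_,d_ in(('side',c2,im2,d2),('scene',env.get_calibration('scene'),*env.read_camera('scene'))):
    hsv=cv2.cvtColor(im_,cv2.COLOR_BGR2HSV); P=cloud(c_,d_)
    m=(cv2.inRange(hsv,(20,120,90),(33,255,255))>0)&(d_>0)&(P[...,2]>.17)&(P[...,2]<.26)&(P[...,0]>.6)&(P[...,1]<.1)
    B=P[m]; print(nm,'bar',len(B),np.median(B,0),(np.median(B,0)[:2]-O)@ex, B[:,2].max())
E
```

```text
[ 0.54883954 -0.00481318  0.29558225] [ 1.67993947e-03 -1.26762756e-01  9.91931526e-01 -4.78663361e-04] [1.2201124  0.03926759 0.52832521] [-1.55055464e-01  2.50598966e-01  7.63787270e-02  1.39308252e+00
  1.60249113e-05 -4.09265269e-01]
lamp in box 4601 ((-0.9422149658203125, 53.43056106567383), (147.84388732910156, 38.054351806640625), 0.33648228645324707)
side bar 209 [ 0.69498182 -0.01343609  0.20739552] 0.1398543651573119 0.23518131804379128
scene bar 722 [ 0.69597514 -0.03152369  0.20743902] 0.1362557241753705 0.21206853122925123
```

View pics/s6.png

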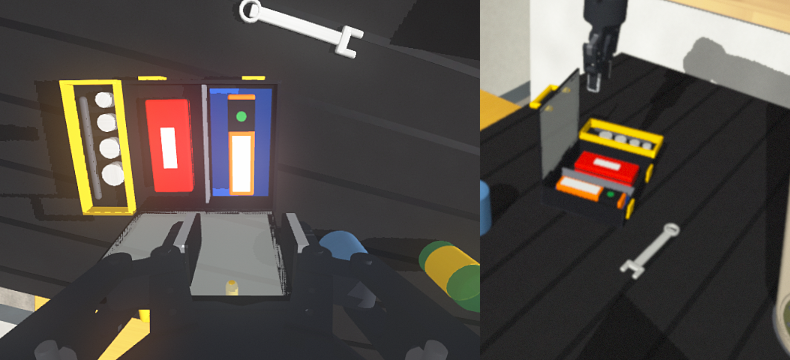

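Lamp lies centred in the blue bay (wrist crop 241,145), measured at box (−1, 53) mm with yaw 0.3° and panel up. The case is untouched. Back over the bar.

Emit:
{"name": "arm_command", "arguments": {
  "moves": [
    [0.65,-10,-5,-6,0.14],
    [0.65,-25,-10,-6,0.28],
    [0.65,-42,-16,-6,0.42],
    [0.65,-60,-22,-6,0.56],
    [0.65,-78,-28,-6,0.7],
    [0.65,-96,-34,-6,0.84],
    [0.65,-112,-40,-6,0.98],
    [0.65,-128,-46,-6,1.12],
    [0.65,-140,-52,-6,1.26],
    [0.65,-150,-53.5,-6,1.4],
    [0.65,-150,-53.5,-6,1.52],
    [0.65,-150,-53.5,-6,1.571]
  ]
}}

```text
clock: 15.4
tcp_pos: [0.707, -0.0188, 0.2954]
orientation: [-0.002, 0.613, 0.79, -0.001]
wrist_force: [-0.4, -0.0, -0.0]
finger_gap: 0.0299
```

```bash
python3 - <<'E'
from h import *
s=env.get_state(); print(s['tcp_pos'],s['orientation'])
O=np.array([.5616,-.0562]); ex=np.array([.9677,.2521]); ey=np.array([-.2521,.9677])
t=s['tcp_pos'][:2]-O; print('tcp box',t@ex,t@ey)
for n in('side','scene','wrist'):
    c=env.get_calibration(n); im,d=env.read_camera(n)
    hsv=cv2.cvtColor(im,cv2.COLOR_BGR2HSV); P=cloud(c,d); B=P[...,:2]-O; bx=B@ex; by=B@ey
    m=(cv2.inRange(hsv,(20,120,90),(33,255,255))>0)&(d>0)&(P[...,2]>.17)&(P[...,2]<.26)&(bx>.08)&(bx<.18)&(abs(by)<.06)
    q=m&(abs(by)<.03)
    for w in(m,q):
        if w.sum()>5: print(n,w.sum(),'bx',np.percentile(bx[w],[2,50,98]).round(4),'z',np.percentile(P[...,2][w],[2,50,98]).round(4))
E
```

```text
[ 0.70702641 -0.01882181  0.29535428] [-0.00154617  0.61327003  0.78987131 -0.00088712]
tcp box 0.15015217484336987 -0.0004911193355023896
side 197 bx [0.1009 0.1403 0.1469] z [0.2002 0.207  0.2342]
side 92 bx [0.1053 0.141  0.1466] z [0.2016 0.2071 0.2345]
scene 682 bx [0.1063 0.1363 0.1507] z [0.2017 0.2073 0.2106]
scene 158 bx [0.1392 0.1488 0.1508] z [0.2021 0.2067 0.2093]
wrist 4130 bx [0.1082 0.1424 0.1509] z [0.2035 0.2076 0.2098]
wrist 1615 bx [0.1398 0.1456 0.1509] z [0.2038 0.2074 0.2092]
```

Bar centre is now at box x 145, z 204 mm, so I shift −5 mm and descend.

Emit:
{"name": "arm_command", "arguments": {
  "moves": [
    [0.65,0,-5,10,0],
    [0.65,0,-5,30,0],
    [0.65,0,-5,50,0],
    [0.65,0,-5,65,0],
    [0.65,0,-5,78,0],
    [0.65,0,-5,87,0],
    [0.65,0,-5,93,0],
    [0.65,0,-5,93,0],
    [0.9,0,-5,93,0],
    [0.9,0,-5,93,0],
    [0.9,0,-5,93,0],
    [0.9,0,-5,93,0]
  ],
  "squeeze": 25
}}

```text
clock: 16.75
tcp_pos: [0.7031, -0.02, 0.2061]
orientation: [0.001, 0.612, 0.791, 0.001]
wrist_force: [-0.6, 0.4, 6.0]
finger_gap: 0.0109
```

Emit:
{"name": "arm_command", "arguments": {
  "moves": [
    [0.9,0,-13,-4,0],
    [0.9,0,-24,-6,0],
    [0.9,0,-35,-8,0],
    [0.9,0,-46.5,-8.5,0],
    [0.9,0,-58,-8.5,0],
    [0.9,0,-69,-8,0],
    [0.9,0,-80.5,-6,0],
    [0.9,0,-91.5,-4,0],
    [0.9,0,-102.5,-1,0],
    [0.9,0,-113,3,0],
    [0.9,0,-123.5,7.5,0],
    [0.9,0,-123.5,7.5,0]
  ]
}}

```text
clock: 17.95
tcp_pos: [0.5816, -0.0514, 0.1968]
orientation: [-0.001, 0.612, 0.791, -0.0]
wrist_force: [-2.1, -1.4, -0.4]
finger_gap: 0.0105
```

Emit:
{"name": "arm_command", "arguments": {
  "moves": [
    [0.9,0,-10,5.5,0],
    [0.9,0,-19.5,11.5,0],
    [0.9,0,-29,18,0],
    [0.9,0,-37.5,25.5,0],
    [0.9,0,-45.5,33,0],
    [0.9,0,-53,41.5,0],
    [0.9,0,-60,50.5,0],
    [0.9,0,-66.5,60,0],
    [0.9,0,-72,70,0],
    [0.9,0,-77,80,0],
    [0.9,0,-81.5,90.5,0],
    [0.9,0,-81.5,90.5,0]
  ]
}}

```text
clock: 19.15
tcp_pos: [0.504, -0.0715, 0.105]
orientation: [-0.0, 0.612, 0.791, 0.0]
wrist_force: [6.7, 2.9, -4.8]
finger_gap: 0.0109
```

Emit:
{"name": "arm_command", "arguments": {
  "moves": [
    [0.9,0,-1,2.5,0],
    [0.9,0,-2,5,0],
    [0.9,0,-3,7.5,0],
    [0.9,0,-3,9,0],
    [0.9,0,-3,10,0],
    [0.9,0,-3,10,0]
  ]
}}

```text
clock: 19.75
tcp_pos: [0.5023, -0.0721, 0.0986]
orientation: [0.001, 0.612, 0.791, 0.001]
wrist_force: [0.2, 5.6, 15.8]
finger_gap: 0.0109
```

Upward force shows contact near shut. Release, rise, close the fingers and press on the bar's top.

Emit:
{"name": "arm_command", "arguments": {
  "moves": [
    [0.65,0,0,0,0],
    [0.65,0,0,0,0],
    [0.65,0,0,0,0],
    [0.65,0,0,-15,0],
    [0.65,0,0,-40,0],
    [0.65,0,0,-60,0],
    [1,0,0,-60,0],
    [1,0,0,-60,0],
    [1,0,0,-60,0],
    [1,0,0,-60,0]
  ]
}}

```text
clock: 20.75
tcp_pos: [0.5002, -0.0722, 0.1555]
orientation: [-0.001, 0.612, 0.791, -0.0]
wrist_force: [-0.9, -0.8, 0.3]
finger_gap: -0.0002
```

```bash
python3 - <<'E'
from h import *
s=env.get_state(); print(s['tcp_pos'],s['finger_gap'])
O=np.array([.5616,-.0562]); ex=np.array([.9677,.2521]); ey=np.array([-.2521,.9677])
t=s['tcp_pos'][:2]-O; print('tcp box',t@ex,t@ey)
for n in('side','scene','wrist'):
    c=env.get_calibration(n); im,d=env.read_camera(n)
    hsv=cv2.cvtColor(im,cv2.COLOR_BGR2HSV); P=cloud(c,d); B=P[...,:2]-O; bx=B@ex; by=B@ey
    m=(cv2.inRange(hsv,(20,120,90),(33,255,255))>0)&(d>0)&(P[...,2]>.085)&(P[...,2]<.13)&(abs(bx+.06)<.03)&(abs(by)<.035)
    if m.sum()>5: print(n,m.sum(),'bx',np.percentile(bx[m],[2,50,98]).round(4),'z',np.percentile(P[...,2][m],[2,50,90,98]).round(4))
E
```

```text
[ 0.50020123 -0.0721937   0.15549013] -0.00017446703117750817
tcp box -0.06344760399064449 1.5250618249992295e-06
side 106 bx [-0.0679 -0.0634 -0.0565] z [0.0943 0.0988 0.1009 0.1024]
scene 163 bx [-0.0665 -0.0579 -0.0555] z [0.0955 0.099  0.1015 0.1025]
wrist 1550 bx [-0.0668 -0.0614 -0.0561] z [0.0961 0.0995 0.1006 0.1012]
```

Bar top is 101–101.5 mm, as it should be when shut. Press to make sure.

Emit:
{"name": "arm_command", "arguments": {
  "moves": [
    [1,0,2,15,0],
    [1,0,2,28,0],
    [1,0,2,33,0],
    [1,0,2,35,0],
    [1,0,2,36.5,0],
    [1,0,2,38,0],
    [1,0,2,39,0],
    [1,0,2,39,0]
  ]
}}

```text
clock: 21.7
tcp_pos: [0.5034, -0.072, 0.1184]
orientation: [0.001, 0.612, 0.791, 0.0]
wrist_force: [-0.7, -0.2, 2.7]
finger_gap: -0.0001
```

Emit:
{"name": "arm_command", "arguments": {
  "moves": [
    [1,0,0,1,0],
    [1,0,0,2,0],
    [1,0,0,3,0],
    [1,0,0,3,0]
  ]
}}

```text
clock: 22.1
tcp_pos: [0.5035, -0.072, 0.1179]
orientation: [0.001, 0.612, 0.791, 0.0]
wrist_force: [-7.2, 1.5, 22.6]
finger_gap: 0.0003
```

22 N gives no further travel, so the flap is firmly shut. Rise and check.

Emit:
{"name": "arm_command", "arguments": {
  "moves": [
    [1,0,0,-5,0],
    [1,0,0,-25,0],
    [1,0,0,-60,0],
    [1,0,0,-100,0],
    [1,0,0,-140,0],
    [1,0,0,-140,0],
    [1,0,0,-140,0]
  ]
}}

```text
clock: 22.8
tcp_pos: [0.5037, -0.0721, 0.2557]
orientation: [0.001, 0.612, 0.791, 0.0]
wrist_force: [0.2, -0.6, -0.1]
finger_gap: 0.0
```

```bash
python3 - <<'E'
from h import *
O=np.array([.5616,-.0562]); ex=np.array([.9677,.2521]); ey=np.array([-.2521,.9677]); ims=[]
for n in('scene','wrist'):
    c=env.get_calibration(n); im,d=env.read_camera(n); ims.append(im)
    hsv=cv2.cvtColor(im,cv2.COLOR_BGR2HSV); P=cloud(c,d); B=P[...,:2]-O; bx=B@ex; by=B@ey
    m=(cv2.inRange(hsv,(20,120,90),(33,255,255))>0)&(d>0)&(P[...,2]>.085)&(P[...,2]<.13)&(abs(bx+.06)<.03)&(abs(by)<.035)
    print(n,m.sum(),'bar bx',np.percentile(bx[m],[2,50,98]).round(4),'z',np.percentile(P[...,2][m],[50,90,98]).round(4))
cv2.imwrite('pics/end.png',np.hstack([cv2.resize(i,(400,300)) for i in ims]))
print(env.get_state()['wrist_force'],env.get_state()['clock'])
E
```

```text
scene 170 bar bx [-0.0667 -0.0579 -0.0556] z [0.0991 0.1012 0.1025]
wrist 1121 bar bx [-0.0667 -0.0616 -0.056 ] z [0.0995 0.1007 0.1013]
[-0.6460652   0.20496607 -0.96397874] 22.9
```

View pics/end.png

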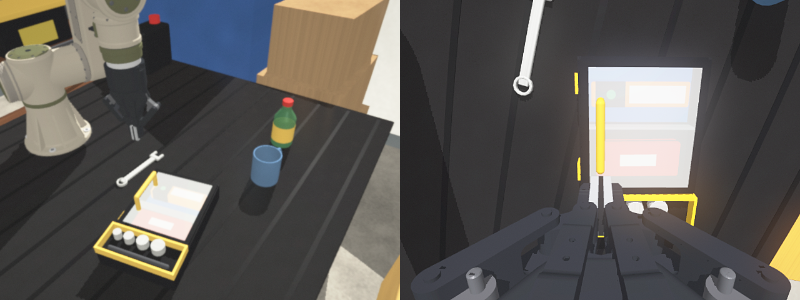

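The flap is shut and the lamp shows through it on the blue pad at (655,95). The case is at (640,160); bottle, mug and wrench look unmoved, and the arm is clear.

```bash
python3 -c "
from workcell import env
print(env.hand_in())"
```

```text
the job is handed in; nothing more can be done
None
```

The job is done and handed in at about 23 s of the 72 s allowed. I raised the flap by its bar, laid the lamp panel up on the blue pad in the left bay, and closed the flap over it again.

- **Lamp:** measured at box (−1, +53) mm against the bay centre of (0, +53), turned 0.3° from the box. The push on touching the pad was about 8 N. In the last picture it shows through the flap, panel up.
- **Flap:** I pressed on the bar with 22 N and it moved no further than about 0.5 mm. The top of the bar reads about 101 mm, which matches a fully shut flap (101.5 mm).
- **Other things:** the red case, bottle, wrench and mug look unmoved in the last picture; I did not re-measure their positions.
- **Forces:** the largest reading was about 24 N, in the final press. The arm ended clear of everything with no load on it.
- **Disagreement:** partial, partly hidden views of the pad differed from the box position by up to about 7 mm. I trusted the tray and bar measurements, and the lamp's measured position after release fitted them.

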